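Stand the biscuit press in its filling stand and draw its plunger

TASK

Get the biscuit press ready for filling: set it upright, plunger still pushed in, fully down in the cup of its filling stand and let go of it. Then take the knob and draw the plunger straight up, without lifting the barrel out of its seat, until the whole red band shows above the barrel's rim while the blue band below it is still hidden inside. Finish holding the plunger still at that height, and leave everything else on the worktop where it stands.

Things in the scene. Friction and masses are not known exactly. Their poses are not given: they have to be found in the camera images.
- stand: Filling stand, fixed, on the left or right: pale wooden foot (100 mm across), narrow post, copper cup on top. Origin: centre of its underside, z up. The cup's flat inner floor is 47 mm above the worktop; the cup is 49 mm wide inside up to 60 mm, then flares to 65 mm inside (72 mm outside) at its top edge, 74 mm above the worktop. Wall cupboards overhang from x = 0.62 on: keep the wrist in front.
- cup_floor (a point): Centre of the cup's inner floor, 47 mm above the worktop, on the stand's axis.
- barrel: Barrel of the press: loose upright aluminium cylinder 44 mm across, 110 mm tall, 0.45 kg, on the worktop at the start. Origin: centre of underside, z to the open top. Blind bore 25.5 mm wide, its floor 10 mm above the origin. Grip the smooth upper half, knob between the fingers. In the cup it has 2.5 mm play all round: a skewed or jerky pull of the plunger drags it up or tips it.
- barrel_rim (a point): Centre of the barrel's top rim, 110 mm above the barrel's origin.
- plunger: Plunger of the press: loose white rod 24 mm thick, 106 mm long, 0.09 kg, free to slide and turn in the bore; sinks back if let go. Origin: centre of its foot, z up. Pushed in, the foot is 10 mm above the barrel's origin. Red band 60 to 75 mm, blue band 28 to 40 mm above the foot: red is just wholly out when drawn 40 mm, blue begins to show at 60 mm.
- knob_top (a point): Centre of the flat top of the plunger's dark wooden knob (30 mm across, 22 mm tall, on top of the rod), 128 mm above the plunger's foot. With the plunger pushed in, the knob spans 6 to 28 mm above the barrel's rim.
- garlic_bulb: Bystander: loose garlic bulb, 56 mm, at the left. Origin under its centre.
- salt_shaker: Bystander: loose glass salt shaker, 44 mm across, 90 mm tall, behind the work. Origin under its centre.
- spice_1: Bystander: loose spice jar with black cap, 41 mm across, 105 mm tall, behind the work. Origin under its centre.
- timer: Bystander: loose white wind-up timer, 69 mm across, 43 mm tall, at the right. Origin under its centre.
- artichoke_1: Bystander: loose green artichoke, about 70 mm, at the right rear of the work. Origin under its centre.

How it is judged (in metres and radians):
On the way:
1. the press stands fully down in the cup, upright, let go, its plunger still pushed in (horizontal distance between barrel and cup_floor below 0.005 m and z of barrel in the frame of cup_floor below 0.003 m and angle between barrel's own z axis and vertical below 0.08 rad and contact force between the fingers and barrel below 0.3 N and z of plunger in the frame of barrel below 0.02 m), for 0.2 s.
At the end, for the whole second after the job is handed in: Fingers hold the plunger (over 1 N; not the barrel) still (under 20 mm/s), drawn 38 to 62 mm, within 0.06 rad of the barrel's axis, pressing on it under 10 N; the barrel stands within 5 mm of the cup's centre, at most 4 mm above its floor, upright within 0.08 rad (z of plunger in the frame of barrel between 0.048 and 0.072 m and contact force between the fingers and plunger above 1 N and contact force between the fingers and barrel below 0.5 N and contact force between plunger and barrel below 10 N and angle between the z axis of plunger and the z axis of barrel, either way round below 0.06 rad and linear speed of plunger below 0.02 m/s and horizontal distance between barrel and cup_floor below 0.005 m and z of barrel in the frame of cup_floor below 0.004 m and angle between barrel's own z axis and vertical below 0.08 rad); the arm keeps its last pose, push and grip.
It fails at once if the press is tipped over (barrel more than 0.5 rad from upright) (angle between barrel's own z axis and vertical above 0.5 rad).
It fails at once if the plunger is pulled right out of the barrel (drawn over 95 mm) (z of plunger in the frame of barrel above 0.105 m).
It fails at once if the plunger is wrenched against the barrel (over 40 N) (contact force between plunger and barrel above 40 N).
It fails at once if a bystander is shifted by more than 30 mm (distance of any of garlic_bulb, salt_shaker, spice_1, timer, artichoke_1 from where it was at the start of the episode above 0.03 m).
It also fails if it takes over 48 s, if anything falls off the work surface, if the arm or the gripper's body presses on something with over 40 N, if the wrist force passes 120 N, or if a joint passes its speed limit or range.

ROBOT

A 6-joint arm with a two-finger parallel gripper is mounted at the origin on a cart in front of the work surface, level with it; the furniture and walls round the work are solid. World frame = base frame: x ahead of the robot, y to its left, z up, the work surface at z = 0. Lengths are in m, angles in degrees, forces in N, time in s.
With the tool pointing down it reaches from about 0.25 to 0.725 m from the base axis. Payload 9.7 kg.
Tool frame: the origin (TCP) lies between the finger pads; the fingertips stand 25 mm ahead of it and the grasp point (between the pads) lies 6 mm ahead of it; z points along the fingers, y is the line along which they close (so a half turn about z gives the same grasp; the last joint's range is limited). The gripper opens to 85 mm and grips with 20 to 120 N. Pads are 22 mm wide; open, the fingers measure 114 mm over their backs; the gripper's body (76 mm by 85 mm) begins 54 mm behind the grasp point. The pads swing forward as they close: fully open they stand 13 mm farther back than shut.
Start: joints at [-67.666, 4.979, 10.078, 95.1, 0, 90], TCP at [0.209, -0.509, 0.256] pointing down, gripper open.
Joint ranges: [-179.16, 179.16], [-48.56, 103.87], [-65.8, 70.77], [-126.05, 130.52], [-82.76, 87.17], [-180, 180]. Speed limits (degrees/s): [127.2, 127.2, 147.25, 180, 180, 180].

INTERFACE

Orientations are given as [roll, pitch, yaw] about the fixed x, y, z axes, in that order (R = Rz(yaw) Ry(pitch) Rx(roll)).
In Python, from workcell import bot gives the robot as it stands.
- The arm moves only by the shell command python3 drive.py [FORCE], which reads ROWS from standard input. ROWS is a JSON object whose key "plan" holds a list of rows, 1 to 5 of them, each of 5 numbers: dx, dy, dz in fractions of the full range, 1 being 200 mm, then a turn about the tool's z in normalised numbers (1 is 45 degrees), then the finger opening in m; each row is the pose to reach, as a shift and turn from the pose commanded when the command began, along the tool's axes at that moment; what a row does not reach only later rows make up. A row lasts 1/12 s, in which the tool goes at most 0.0417 m and 7.16 degrees, less where a joint would pass 70% of its speed; a pose out of reach is approached as far as the arm can. The fingers move at their own pace and stop on an object; FORCE is the grip in N (left out, the last holds). Time passes only in rows, so rows that do not move let the fingers close. It prints the time, the measured TCP pose, the force, the opening and the grip force at its end. No shift or turn number may pass 1 either way. Input that does not fit is refused with a message, and nothing moves.
- bot.get_obs(): the state, without advancing time (a new reading comes with each control period).
- bot.camera(name): name is "side" or "top"; returns the picture (400x640x3 uint8, blue, green, red); there is no depth.
- bot.camera_info(name): a dict with "mtx" (3x3 intrinsics, pixels), "extrinsics" (4x4, takes a point from camera to world coordinates). Camera axes: x right, y down, z forward; pixel columns grow to the right and rows downward; lengths in m; the calibration is good to about 2 mm. A picture is of the moment at which its call begins. camera_info takes no time and is no camera call.
- bot.job_done(): hands the job in; it is judged then, once.
The state is a dict: "time": time; "q": joint angles; "qd": joint speeds; "joint_efforts": joint torques, N m; "ee_pos": TCP position; "tcp_rot": TCP orientation; "wrist_force": force on the tool from outside, world axes, zero at the start; "torque": the same for the moment, N m; "opening": finger opening in m; "grasp_force": force on a finger pad.
Only numpy, scipy, OpenCV 4.12 (cv2) and the standard library are available. Lean on these libraries where they do the work, as an engineer would, in place of code of your own. Each camera call takes 0.05 s, during which the arm holds its last target. There are 200 camera calls.

## Working session

There is one attempt and no reset: what is moved stays moved. The work goes in short steps, Python scripts to look and compute and a shell command to move; the robot and the scene stay as the last step left them, time stands still between calls to the robot, and variables do not carry over. Pictures are saved under pics/ and viewed, at most 10 in all, crops included, and the job is handed in when it is done.

```bash
ls; mkdir -p pics
python3 - <<'E'
from workcell import bot
import cv2,numpy as np
for n in("top","side"):
    im=bot.camera(n);cv2.imwrite(f"pics/{n}0.png",im);i=bot.camera_info(n);print(n,np.round(i["mtx"],1).tolist(),np.round(i["extrinsics"],4).tolist())
o=bot.get_obs();print(o["time"],o["ee_pos"],o["tcp_rot"],o["opening"],o["wrist_force"])
E
```

```text
drive.py
pics
workcell.py
top [[497.8, 0.0, 314.3], [0.0, 497.8, 200.0], [0.0, 0.0, 1.0]] [[0.0214, -0.9938, 0.1089, 0.4016], [-0.9997, -0.0198, 0.0162, -0.0031], [-0.014, -0.1092, -0.9939, 1.7131], [0.0, 0.0, 0.0, 1.0]]
side [[406.3, 0.0, 317.2], [0.0, 406.3, 210.1], [0.0, 0.0, 1.0]] [[-0.9564, -0.1408, 0.2559, 0.2289], [-0.2918, 0.4226, -0.858, 1.168], [0.0126, -0.8953, -0.4453, 0.7231], [0.0, 0.0, 0.0, 1.0]]
0.1 [ 0.20893431 -0.50859919  0.25565332] [-1.79933090e+02 -2.43929350e-05  2.23310828e+01] 0.08554195439836085 [ 0.47105212 -0.65470951  0.46274697]
```

View pics/top0.png

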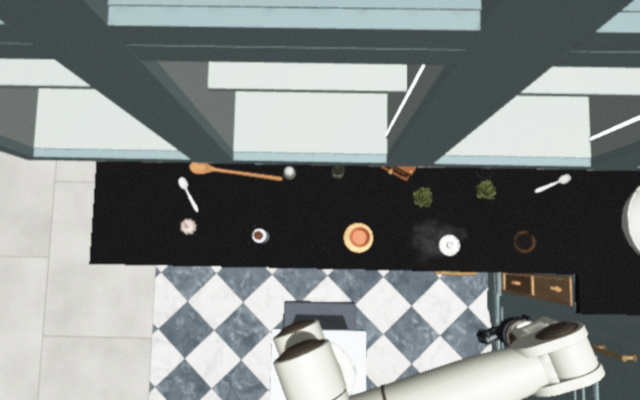

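View pics/side0.png

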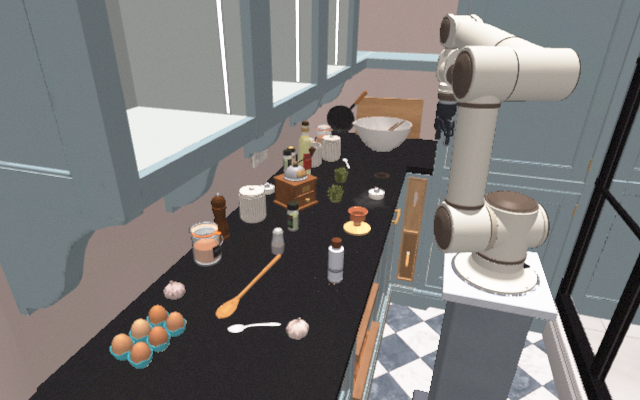

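Run:
```python
import cv2,numpy as np
t=cv2.imread("pics/top0.png");s=cv2.imread("pics/side0.png")
f=lambda im,x,y,w,h,k:cv2.resize(im[y:y+h,x:x+w],None,fx=k,fy=k,interpolation=cv2.INTER_NEAREST)
a=f(t,240,216,40,40,7);b=f(t,338,217,40,40,7);c=f(s,316,230,40,57,7)[:399];d=f(s,337,200,40,40,7)
o=np.zeros((600,780,3),np.uint8);o[:280,:280]=a;o[:280,290:570]=b;o[290:570,:280]=d;o[190+0:589,290:570]=0
o[195:594,290+0:570]=0
o[:280,290:570]=b;o[290:290+300,290:570]=f(s,316,234,40,57,7)[:300]
cv2.imwrite("pics/c0.png",o)
```

```text
(no output)
```

View pics/c0.png

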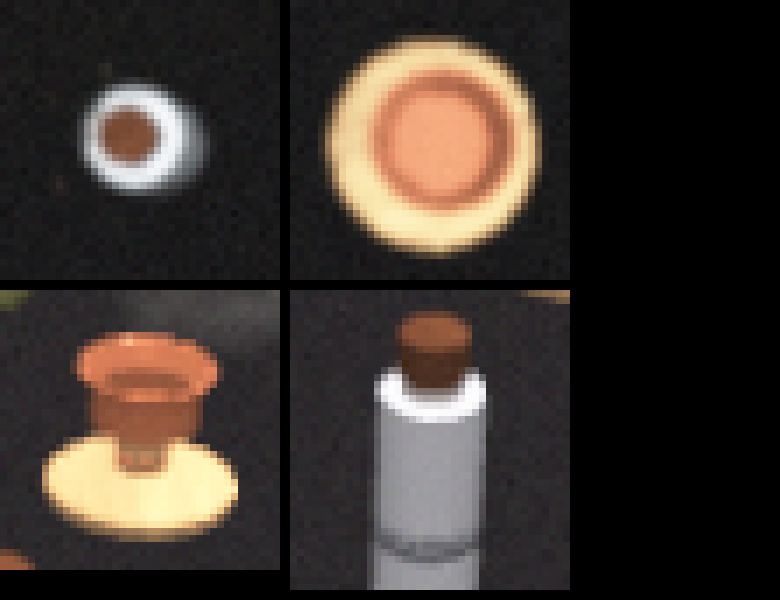

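```bash
cat > h.py <<'E'
import cv2,numpy as np
from workcell import bot
def ray(n,uv):
    i=bot.camera_info(n);E=np.array(i["extrinsics"]);K=np.array(i["mtx"])
    return E[:3,3],E[:3,:3]@np.linalg.inv(K)@[uv[0],uv[1],1]
def on(n,uv,z):
    c,d=ray(n,uv);return (c+d*(z-c[2])/d[2])
def px(n,p):
    i=bot.camera_info(n);q=np.linalg.inv(np.array(i["extrinsics"]))@[*p,1];u=np.array(i["mtx"])@q[:3];return u[:2]/u[2]
def ctr(mask,box):
    x,y,w,h=box;m=np.zeros_like(mask);m[y:y+h,x:x+w]=mask[y:y+h,x:x+w]
    c=max(cv2.findContours(m,cv2.RETR_EXTERNAL,cv2.CHAIN_APPROX_NONE)[0],key=cv2.contourArea)
    return cv2.fitEllipse(cv2.convexHull(c)),cv2.boundingRect(c)
def rng(im,lo,hi): return cv2.inRange(cv2.cvtColor(im,cv2.COLOR_BGR2HSV),lo,hi)
E
python3 - <<'E'
from h import *
t=cv2.imread("pics/top0.png");s=cv2.imread("pics/side0.png")
h=cv2.cvtColor(t,cv2.COLOR_BGR2HSV);print(h[235,258],h[235,253],h[237,343],h[237,358],h[237,368])
B=(240,216,40,40);S=(338,217,40,40)
def rep(l,n,m,b,z):
    e,r=ctr(m,b);print(l,np.round(e[0],2),np.round(e[1],1),r,np.round(on(n,e[0],z),4))
rep("knob","top",rng(t,(0,90,40),(20,255,200)),B,.138)
rep("rim","top",rng(t,(0,0,185),(179,60,255))|rng(t,(0,90,40),(20,255,200)),B,.110)
rep("foot","top",rng(t,(0,60,90),(40,255,255)),S,.012)
rep("cup","top",rng(t,(0,95,60),(14,255,255)),S,.074)
m=rng(s,(0,80,100),(14,255,255));rep("cupS","side",m,(340,205,35,11),.074)
rep("footS","side",rng(s,(15,40,120),(40,255,255)),(337,215,40,25),.012)
rep("knobtopS","side",rng(s,(0,80,20),(20,255,255)),(325,234,25,9),.138)
E
```

```text
[ 10 150 124] [  6  14 182] [ 15 107 153] [ 11 125 245] [  9 146 159]
knob [257.9  234.95] [6.2 6.7] (255, 232, 7, 7) [0.4595 0.1988 0.138 ]
rim [259.02 235.29] [12.9 13.7] (253, 229, 13, 14) [0.4595 0.1988 0.11  ]
foot [357.97 237.35] [30.3 31.1] (343, 222, 31, 32) [ 0.4631 -0.1266  0.012 ]
cup [359.29 236.37] [20.2 20.8] (349, 227, 21, 20) [ 0.4641 -0.1264  0.074 ]
cupS [357.48 211.09] [11.5 20.2] (348, 206, 20, 10) [ 0.4628 -0.1211  0.074 ]
footS [356.54 227.52] [14.5 27.7] (343, 221, 28, 15) [ 0.4608 -0.1119  0.012 ]
knobtopS [336.18 240.09] [ 7.4 10.7] (331, 237, 11, 6) [0.4591 0.205  0.138 ]
```

Units first: shifts go in shares of 200 mm and turns go in shares of 45 degrees. So -34 degrees is -0.7556.

```bash
echo '{"plan":[[0,0,0,-0.1556,0.085],[0,0,0,-0.3111,0.085],[0,0,0,-0.4667,0.085],[0,0,0,-0.6222,0.085],[0,0,0,-0.7556,0.085]]}' | python3 drive.py; echo '{"plan":[[0,0,0,-0.1556,0.085],[0,0,0,-0.3111,0.085],[0,0,0,-0.4667,0.085],[0,0,0,-0.6222,0.085],[0,0,0,-0.7482,0.085]]}' | python3 drive.py
```

```text
time: 0.52
ee_pos: [0.209, -0.5086, 0.2558]
tcp_rot: [-180.0, -0.0, 56.7]
wrist_force: [-0.8, -0.9, 0.0]
opening: 0.0849
grasp_force: 0.0
time: 0.93
ee_pos: [0.209, -0.5086, 0.2559]
tcp_rot: [-180.0, -0.0, 90.4]
wrist_force: [1.0, 0.4, 0.0]
opening: 0.0848
grasp_force: 0.0
```

Scaled: 0.177 m is 0.885, 0.14 m is 0.7.

```bash
for i in 1; do echo '{"plan":[[0.175,0.0625,0,0,0.085],[0.35,0.125,0,0,0.085],[0.525,0.1875,0,0,0.085],[0.7,0.25,0,0,0.085],[0.885,0.313,0,0,0.085]]}' | python3 drive.py|head -2; echo '{"plan":[[0.175,0.0625,0,0,0.085],[0.35,0.125,0,0,0.085],[0.525,0.1875,0,0,0.085],[0.7,0.25,0,0,0.085],[0.885,0.313,0,0,0.085]]}' | python3 drive.py |head -2; echo '{"plan":[[0.175,0.0625,0,0,0.085],[0.35,0.125,0,0,0.085],[0.525,0.1875,0,0,0.085],[0.7,0.25,0,0,0.085],[0.885,0.313,0,0,0.085]]}' | python3 drive.py|head -2; echo '{"plan":[[0.175,0.0625,0,0,0.085],[0.35,0.125,0,0,0.085],[0.525,0.1875,0,0,0.085],[0.7,0.25,0,0,0.085],[0.885,0.313,0,0,0.085]]}' | python3 drive.py; done; python3 -c "
from workcell import bot
o=bot.get_obs();print(o['q'],o['ee_pos'])"
```

```text
time: 1.35
ee_pos: [0.2716, -0.3302, 0.2558]
time: 1.77
ee_pos: [0.3341, -0.1532, 0.2562]
time: 2.18
ee_pos: [0.3968, 0.0241, 0.2562]
time: 2.6
ee_pos: [0.4594, 0.2012, 0.256]
tcp_rot: [-180.0, 0.0, 90.0]
wrist_force: [1.0, -0.1, 0.7]
opening: 0.0849
grasp_force: 0.0
[ 2.36497683e+01 -1.66149828e+00  3.25062353e+00  9.49259393e+01
 -7.68214587e-03  1.13631073e+02] [0.45941848 0.20115235 0.25601446]
```

Scaled: 0.14 m is 0.7, -0.0015 m is -0.0075.

```bash
echo '{"plan":[[-0.0075,0,0.15,0,0.085],[-0.0075,0,0.3,0,0.085],[-0.0075,0,0.45,0,0.085],[-0.0075,0,0.6,0,0.085],[-0.0075,0,0.7,0,0.085]]}' | python3 drive.py; echo '{"plan":[[0,0,0.04,0,0.085],[0,0,0.08,0,0.085],[0,0,0.08,0,0.085]]}' | python3 drive.py; echo '{"plan":[[0,0,0,0,0.04],[0,0,0,0,0.04],[0,0,0,0,0.04],[0,0,0,0,0.04],[0,0,0,0,0.04]]}' | python3 drive.py 40; echo '{"plan":[[0,0,0,0,0.04],[0,0,0,0,0.04],[0,0,0,0,0.04],[0,0,0,0,0.04],[0,0,0,0,0.04]]}' | python3 drive.py 40
```

```text
time: 3.02
ee_pos: [0.4582, 0.1975, 0.1129]
tcp_rot: [-179.8, 0.1, 90.0]
wrist_force: [-0.1, -0.9, 0.3]
opening: 0.0852
grasp_force: 0.0
time: 3.27
ee_pos: [0.4591, 0.1976, 0.0995]
tcp_rot: [-179.9, 0.0, 90.0]
wrist_force: [0.6, -0.2, 0.8]
opening: 0.0852
grasp_force: 0.0
time: 3.68
ee_pos: [0.4598, 0.198, 0.1015]
tcp_rot: [179.9, -0.0, 90.0]
wrist_force: [-2.2, -0.2, 5.7]
opening: 0.0424
grasp_force: 41.0
time: 4.1
ee_pos: [0.4598, 0.198, 0.1015]
tcp_rot: [179.9, -0.0, 90.0]
wrist_force: [-2.1, -0.1, 5.7]
opening: 0.0419
grasp_force: 41.0
```

Scaled: -0.11 m is -0.55, -0.085 m is -0.425.

```bash
echo '{"plan":[[0,0,-0.05,0,0.04],[0,0,-0.15,0,0.04],[0,0,-0.275,0,0.04],[0,0,-0.425,0,0.04],[0,0,-0.55,0,0.04]]}' | python3 drive.py 60; echo '{"plan":[[-0.15,0,0,0,0.04],[-0.3,0,0,0,0.04],[-0.475,0,0,0,0.04],[-0.65,0,0,0,0.04],[-0.825,0,0,0,0.04]]}' | python3 drive.py|head -2;  echo '{"plan":[[-0.175,0.01,0,0,0.04],[-0.35,0.02,0,0,0.04],[-0.525,0.02,0,0,0.04],[-0.7,0.02,0,0,0.04],[-0.8,0.02,0,0,0.04]]}' | python3 drive.py;echo '{"plan":[[0,0,0,0,0.04],[0,0,0,0,0.04],[0,0,0,0,0.04]]}' | python3 drive.py
python3 - <<'E'
from h import *
for n in("top","side"):
    im=bot.camera(n);cv2.imwrite(f"pics/{n}1.png",im)
s=cv2.imread("pics/side1.png");t=cv2.imread("pics/top1.png")
a=cv2.resize(s[130:250,317:397],None,fx=5,fy=5,interpolation=0);b=cv2.resize(t[200:280,320:400],None,fx=4.75,fy=4.75,interpolation=0)
o=np.zeros((600,790,3),np.uint8);o[:,:400]=a;o[:380,405:785]=b;cv2.imwrite("pics/c1.png",o)
E
```

```text
time: 4.52
ee_pos: [0.459, 0.1976, 0.212]
tcp_rot: [-180.0, 0.0, 90.0]
wrist_force: [0.6, 0.9, -5.6]
opening: 0.0419
grasp_force: 62.5
time: 4.93
ee_pos: [0.4587, 0.0314, 0.2104]
time: 5.35
ee_pos: [0.4627, -0.1302, 0.2103]
tcp_rot: [-179.9, 0.0, 89.9]
wrist_force: [0.6, -0.3, -5.0]
opening: 0.0419
grasp_force: 62.4
time: 5.6
ee_pos: [0.4631, -0.127, 0.2102]
tcp_rot: [-180.0, -0.0, 90.0]
wrist_force: [0.2, 0.7, -6.1]
opening: 0.0419
grasp_force: 62.4
```

View pics/c1.png

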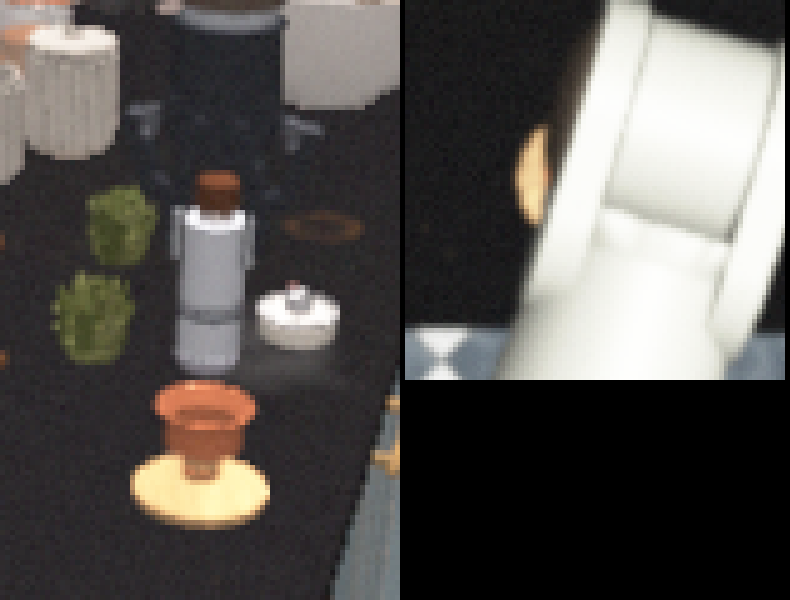

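Run:
```python
from h import *
s=cv2.imread("pics/side1.png")
# barrel: grey rows 175..200 edges by subpixel gradient; cup rim extents
g=cv2.cvtColor(s,cv2.COLOR_BGR2GRAY).astype(float)
for v in(184,188,196,200):
    r=g[v,345:372];hi=r.max()*.55+0*r; i=np.where(r>95)[0];print(v,i[0]+345,i[-1]+345,(i[0]+i[-1])/2+345)
for v in (208,209,210,211,212,216,218):
    m=rng(s,(0,80,60),(14,255,255))[v,340:380];i=np.where(m)[0];print("cup",v,i[0]+340,i[-1]+340,(i[0]+i[-1])/2+340)
m=rng(s,(15,40,120),(40,255,255))[220:236,337:377];i=np.where(m.any(0))[0];j=np.where(m.any(1))[0];print("foot",i[0]+337,i[-1]+337,j[0]+220,j[-1]+220)
for z in(0.006,.065,.074,.12,.15,.20,.22,.248):print(z,px("side",(.4635,-.1265,z)))
```

```text
184 353 365 359.0
188 353 371 362.0
196 353 371 362.0
200 352 364 358.0
cup 208 348 366 357.0
cup 209 348 367 357.5
cup 210 347 367 357.0
cup 211 347 368 357.5
cup 212 348 367 357.5
cup 216 349 365 357.0
cup 218 350 365 357.5
foot 343 370 221 235
0.006 [356.56249706 227.01932435]
0.065 [357.47584089 212.65963815]
0.074 [357.61805438 210.42374301]
0.12 [358.35729125 198.8013844 ]
0.15 [358.85084391 191.04169841]
0.2 [359.69430707 177.78068325]
0.22 [360.03923198 172.35773813]
0.248 [360.52959341 164.64822505]
```

Scaled: 0.05 m is 0.25, 0.045 m is 0.225.

```bash
echo '{"plan":[[0,0,0.06,0,0.04],[0,0,0.12,0,0.04],[0,0,0.18,0,0.04],[0,0,0.225,0,0.04],[0,0,0.25,0,0.04]]}' | python3 drive.py; echo '{"plan":[[0,0,0.015,0,0.04],[0,0,0.025,0,0.04],[0,0,0.035,0,0.04],[0,0,0.045,0,0.04],[0,0,0.045,0,0.04]]}' | python3 drive.py
```

```text
time: 6.12
ee_pos: [0.4628, -0.1271, 0.1583]
tcp_rot: [-179.9, 0.0, 90.0]
wrist_force: [0.7, -1.8, -3.7]
opening: 0.0414
grasp_force: 62.5
time: 6.53
ee_pos: [0.4636, -0.1276, 0.1513]
tcp_rot: [180.0, 0.0, 90.0]
wrist_force: [0.3, -4.6, -5.4]
opening: 0.0418
grasp_force: 62.6
```

Scaled: 0.003 m is 0.015, 0.002 m is 0.01.

```bash
echo '{"plan":[[0,0,0.005,0,0.04],[0,0,0.01,0,0.04],[0,0,0.015,0,0.04],[0,0,0.015,0,0.04]]}' | python3 drive.py
```

```text
time: 6.87
ee_pos: [0.4635, -0.1275, 0.1487]
tcp_rot: [180.0, 0.0, 90.0]
wrist_force: [0.4, -4.4, -2.7]
opening: 0.0418
grasp_force: 62.8
```

Scaled: -0.0015 m is -0.0075, -0.001 m is -0.005.

```bash
echo '{"plan":[[-0.005,0,0,0,0.04],[-0.0075,0,0.005,0,0.04],[-0.0075,0,0.0075,0,0.04],[-0.0075,0,0.0075,0,0.04]]}' | python3 drive.py
```

```text
time: 7.2
ee_pos: [0.4636, -0.1283, 0.1487]
tcp_rot: [179.9, -0.1, 90.0]
wrist_force: [-5.6, 1.5, 12.0]
opening: 0.0414
grasp_force: 64.6
```

Scaled: -0.08 m is -0.4, -0.06 m is -0.3.

```bash
echo '{"plan":[[0,0,0,0,0.05],[0,0,0,0,0.06],[0,0,0,0,0.07],[0,0,0,0,0.085],[0,0,0,0,0.085]]}' | python3 drive.py; echo '{"plan":[[0,0,-0.1,0,0.085],[0,0,-0.2,0,0.085],[0,0,-0.3,0,0.085],[0,0,-0.4,0,0.085],[0,0,-0.4,0,0.085]]}' | python3 drive.py
python3 - <<'E'
from h import *
im=bot.camera("side");cv2.imwrite("pics/side2.png",im)
cv2.imwrite("pics/c2.png",cv2.resize(im[130:250,317:397],None,fx=5,fy=5,interpolation=0))
E
```

```text
time: 7.62
ee_pos: [0.4634, -0.1286, 0.1466]
tcp_rot: [-180.0, -0.0, 90.0]
wrist_force: [0.1, 0.8, -0.7]
opening: 0.085
grasp_force: 0.0
time: 8.03
ee_pos: [0.4644, -0.1289, 0.2305]
tcp_rot: [179.7, 0.1, 90.0]
wrist_force: [1.0, 0.4, 2.1]
opening: 0.085
grasp_force: 0.0
```

View pics/c2.png

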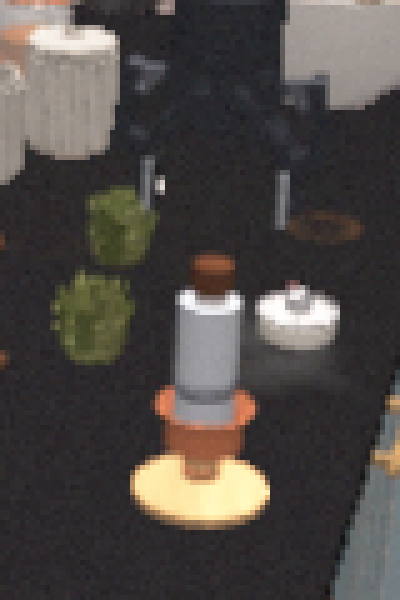

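Scaled: 0.035 m is 0.175, 0.03 m is 0.15.

```bash
echo '{"plan":[[0,0,0.075,0,0.085],[0,0,0.15,0,0.07],[0,0,0.175,0,0.06],[0,0,0.175,0,0.05],[0,0,0.175,0,0.05]]}' | python3 drive.py 20
python3 - <<'E'
from h import *
print(px("side",(.4635,-.1275,.185)),px("side",(.4635,-.1275,.157)),bot.get_obs()["ee_pos"])
s=cv2.imread("pics/side2.png");e,r=ctr(rng(s,(0,80,20),(20,255,255)),(345,178,30,14));print(e[0],r)
E
```

```text
time: 8.5
ee_pos: [0.4631, -0.1286, 0.1915]
tcp_rot: [-179.9, -0.0, 90.0]
wrist_force: [-0.2, -0.2, 0.6]
opening: 0.0501
grasp_force: 0.0
[359.4968122  181.69849385] [359.02545293 189.10213517] [ 0.46309922 -0.12862454  0.19145346]
(359.1387023925781, 184.20553588867188) (355, 180, 9, 9)
```

Scaled: 0.004 m is 0.02, 0.002 m is 0.01.

```bash
echo '{"plan":[[0.005,0,0.01,0,0.05],[0.005,0,0.02,0,0.05],[0.005,0,0.02,0,0.05],[0.005,0,0.02,0,0.04],[0.005,0,0.02,0,0.034]]}' | python3 drive.py 20; echo '{"plan":[[0,0,0,0,0.026],[0,0,0,0,0.026],[0,0,0,0,0.026],[0,0,0,0,0.026],[0,0,0,0,0.026]]}' | python3 drive.py 20
```

```text
time: 8.92
ee_pos: [0.4635, -0.1277, 0.188]
tcp_rot: [180.0, 0.0, 90.0]
wrist_force: [0.7, -1.1, -0.3]
opening: 0.0338
grasp_force: 0.0
time: 9.33
ee_pos: [0.4635, -0.1278, 0.1881]
tcp_rot: [180.0, 0.0, 90.0]
wrist_force: [0.3, -0.6, 4.2]
opening: 0.0294
grasp_force: 19.9
```

Scaled: -0.01 m is -0.05, -0.0075 m is -0.0375.

```bash
echo '{"plan":[[0,0,-0.005,0,0.026],[0,0,-0.015,0,0.026],[0,0,-0.025,0,0.026],[0,0,-0.0375,0,0.026],[0,0,-0.05,0,0.026]]}' | python3 drive.py
```

```text
time: 9.75
ee_pos: [0.4633, -0.1277, 0.1979]
tcp_rot: [-180.0, -0.0, 90.0]
wrist_force: [-0.0, 0.1, -0.7]
opening: 0.029
grasp_force: 19.8
```

Load equals only the plunger's weight, so the barrel stays down. Continuing gently to 50 mm.

Scaled: -0.02 m is -0.1, -0.016 m is -0.08.

```bash
echo '{"plan":[[0,0,-0.015,0,0.026],[0,0,-0.035,0,0.026],[0,0,-0.055,0,0.026],[0,0,-0.08,0,0.026],[0,0,-0.1,0,0.026]]}' | python3 drive.py; echo '{"plan":[[0,0,-0.025,0,0.026],[0,0,-0.05,0,0.026],[0,0,-0.075,0,0.026],[0,0,-0.09,0,0.026],[0,0,-0.1,0,0.026]]}' | python3 drive.py;echo '{"plan":[[0,0,0,0,0.026],[0,0,0,0,0.026],[0,0,0,0,0.026],[0,0,0,0,0.026],[0,0,0,0,0.026]]}' | python3 drive.py
python3 - <<'E'
from h import *
im=bot.camera("side");cv2.imwrite("pics/side3.png",im)
cv2.imwrite("pics/c3.png",cv2.resize(im[130:250,317:397],None,fx=5,fy=5,interpolation=0))
E
```

```text
time: 10.17
ee_pos: [0.4635, -0.1277, 0.2185]
tcp_rot: [180.0, 0.0, 90.0]
wrist_force: [0.3, 0.4, -1.3]
opening: 0.0293
grasp_force: 19.9
time: 10.58
ee_pos: [0.4635, -0.1278, 0.2384]
tcp_rot: [180.0, 0.0, 90.0]
wrist_force: [-0.5, -0.4, -1.6]
opening: 0.029
grasp_force: 19.9
time: 11.0
ee_pos: [0.4633, -0.1277, 0.2376]
tcp_rot: [-180.0, -0.0, 90.0]
wrist_force: [-0.8, 0.8, -0.7]
opening: 0.0291
grasp_force: 19.9
```

View pics/c3.png

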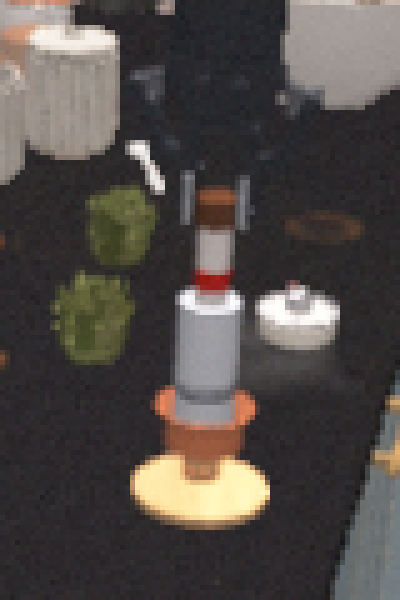

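The red band (crop rows 270–290) is wholly above the rim, with white rod below it and no blue showing. The barrel is still seated in the cup, with its rim at crop row ~298 as before the pull.

```bash
python3 -c "
from workcell import bot
print(bot.job_done())"
```

```text
the job is handed in; nothing more can be done
None
```

The press is seated upright in the cup, and I handed the job in with the gripper holding the plunger still, drawn about 50 mm, red band fully showing, blue hidden; no verdict was returned.

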